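Butt the tube to the foot plate and lock the weld jig

TASK

Get the steel tube ready for tacking, using fingertip pushes only: push the tube along the jig by its free end until it butts up against the foot plate, then push the red handles of the two cam clamps round, in either order, until both are tight and hold the tube against the blue fence. Do not pick anything up, and leave the tools and other things lying about where they are.

Things in the scene. Friction and masses are not known exactly. Their poses are not given: they have to be found in the camera images.
- jig: Weld jig fixed to the bench: dark plate with holes, 320 x 500 x 16 mm. Origin on the bench; plate spans x -135 to 185, y -250 to 250 mm. +x from the red-handled clamps to the fence, +y along the tube away from the foot plate, z up. The tube lies along y on two 12 mm rest bars, between the blue fence (far side, 40 mm above the plate) and the two cam clamps (near side).
- foot_face (a point): Point on the +y face of the bright steel foot plate (80 x 54 x 8 mm, upright, bolted to a blue bracket at the jig's -y end) that the tube is to butt against, on the tube's centre line, 43 mm above the bench. Axes as the jig's.
- fence_face (a point): Point on the face of the fence that the tube is clamped against, at half the tube's height, 43 mm above the bench, midway along. Axes as the jig's; its face looks to the jig's -x.
- tube: Loose square steel tube, 30 x 30 mm, 3 mm wall, 280 mm long, about 0.7 kg, open ends. Origin at the centre of its underside; y along its length, z up. It rests 28 mm above the bench and slides along the jig's y against 1 to 3 N of friction. It starts 16 to 45 mm short of the foot plate and a few mm off the fence.
- tube_foot_end (a point): Centre of the tube's end (its -y end) that faces the foot plate, 43 mm above the bench.
- tube_free_end (a point): Centre of the tube's other, free end (its +y end), 43 mm above the bench: the place to push. The space beyond it is empty.
- clamp_right (a joint): Handle angle of the cam clamp nearer the foot plate, rad. 0 = fully open, grip pointing from its pivot along the jig's (-0.788, -0.616); grows as the grip is pushed clockwise seen from above (to the jig's +y, then +x); stop at 1.85. Stiff: 0.2 N m, stays where left. With the tube on the fence the cam bears from about 1.15 and is tight at about 1.35, where the push on the grip reaches 10 N.
- clamp_left (a joint): Handle angle of the cam clamp nearer the free end, rad. 0 = fully open, grip pointing from its pivot along the jig's (-0.788, -0.616); grows as the grip is pushed clockwise seen from above (to the jig's +y, then +x); stop at 1.85. Stiff: 0.2 N m, stays where left. With the tube on the fence the cam bears from about 1.15 and is tight at about 1.35, where the push on the grip reaches 10 N.
- clamp_right_grip (a point): Point on the axis of the red grip of clamp_right, a level round bar 18 mm thick from 46 to 116 mm out from the pivot; this point is 80 mm from the pivot: the place to push, square to the grip. It moves with the handle. 54 mm above the bench.
- clamp_left_grip (a point): Point on the axis of the red grip of clamp_left, a level round bar 18 mm thick from 46 to 116 mm out from the pivot; this point is 80 mm from the pivot: the place to push, square to the grip. It moves with the handle. 54 mm above the bench.
- clamp_right_pivot (a point): Pivot axis of clamp_right at the height of its grip, 54 mm above the bench. Below it a brass eccentric disc (clamp_right_c1), 44 mm across, 14 mm thick, its centre 8 mm from the pivot, turns with the handle and bears on the near side of the tube at mid height.
- clamp_left_pivot (a point): Pivot axis of clamp_left at the height of its grip, 54 mm above the bench. Below it a brass eccentric disc (clamp_left_c1), 44 mm across, 14 mm thick, its centre 8 mm from the pivot, turns with the handle and bears on the near side of the tube at mid height.
- magnet: Bystander: red and dark arrow-shaped welding magnet, 16 mm thick, about 90 mm across, lying on the jig plate behind the fence. Origin under its centre.
- spare_plates: Bystander: three spare foot plates in a loose pile, 24 mm high, 54 x 80 mm, on the near right corner of the jig plate. Origin under its centre.
- tape: Bystander: yellow tape measure standing on edge, 62 x 34 x 63 mm, on the near left corner of the jig plate. Origin under its centre.
- wire_brush: Bystander: wooden wire brush, 260 mm long, 36 mm high, on the bench to the right of the jig. Origin under its middle.
- chipping_hammer: Bystander: chipping hammer, 250 mm long, on the bench to the left. Origin under its head end, handle to its -x.
- try_square: Bystander: steel try square, stock 150 mm, blade 200 mm, on the bench to the right. Origin under the middle of its stock.
- spray_can: Bystander: blue spray can, 66 mm across, 190 mm high, on the bench to the left. Origin under its centre.

How it is judged (in metres and radians):
On the way, in this order (a step that is already met when the one before it is completed fails the run):
1. the tube is pushed up to the foot plate while both clamps are still open (y of tube_foot_end in the frame of foot_face below 0.002 m and value of joint each of clamp_right, clamp_left below 1 rad), for 0.1 s.
2. both cam clamps are turned until they grip the tube (contact force between each of clamp_right_c1, clamp_left_c1 and tube above 20 N), for 0.2 s.
At the end, for the whole second after the job is handed in: The tube rests on the jig, its end within 2 mm of the foot plate and its far side within 2 mm of the fence at both ends; both cams by themselves press on the tube with more than 20 N each; nothing moves (all of step 2 and y of tube_foot_end in the frame of foot_face below 0.002 m and x of each of tube_foot_end, tube_free_end in the frame of fence_face above -0.017 m and z of tube in the frame of jig below 0.032 m and linear speed of tube below 0.01 m/s); the robot touches nothing.
It fails at once if the tube is lifted or tipped (more than 6 mm off its rests, or 0.1 rad) (z of tube in the frame of jig above 0.034 m or angle between tube's own z axis and vertical above 0.1 rad).
It fails at once if a bystander is moved more than 20 mm (distance of any of magnet, spare_plates, tape, wire_brush, chipping_hammer, try_square, spray_can from where it was at the start of the episode above 0.02 m).
It also fails if it takes over 59 s, if anything falls off the work surface, if the arm or the gripper's body presses on something with over 40 N, if the wrist force passes 120 N, or if a joint passes its speed limit or range.

ROBOT

A 6-joint arm with a two-finger parallel gripper is mounted at the origin on the work surface. World frame = base frame: x ahead of the robot, y to its left, z up, the work surface at z = 0. Lengths are in mm, angles in rad, forces in N, time in s.
With the tool pointing down it reaches from about 300 to 850 mm from the base axis. Payload 5.4 kg.
Tool frame: the origin (TCP) lies midway between the tips of the shut fingers; the grasp point (between the pads) lies 19 mm behind it; z points along the fingers, y is the line along which they close (so a half turn about z gives the same grasp; the last joint's range is limited). The gripper opens to 85 mm and grips with 20 to 120 N. Pads are 22 mm wide; open, the fingers measure 114 mm over their backs; the gripper's body (76 mm by 85 mm) begins 54 mm behind the grasp point. The pads swing forward as they close: fully open they stand 13 mm farther back than shut.
Start: joints at [-1.388, 0.158, 1.597, -0, 1.386, -0.21], TCP at [220.072, -531.201, 206.899] pointing down, gripper open.
Joint ranges: [-2.91, 2.91], [-0.94, 2.29], [0.18, 2.7], [-1.29, 4.43], [0.17, 2.64], [-3, 3]. Speed limits (rad/s): [2.57, 2.57, 3.14, 3.14, 3.14, 3.14].

INTERFACE

Orientations are given as a 3x3 rotation matrix whose columns are the frame's x, y, z axes.
In Python, from cell import bot gives the robot as it stands.
- The arm moves only by the tool send_rows, never from a script. Its arguments are lists of equal length, an entry for each row: "fingers": the opening, from 0 (shut) to 1 (fully open); "slide": the shift along the world's x, y, z in cm, a list of three; "turn": the turn, a rotation vector about the world's x, y, z in rad, a list of three. A call has 1 to 12 rows; each row is the pose to reach, as a shift and turn from the pose commanded when the call began; what a row does not reach only later rows make up. A row lasts 1/8 s, in which the tool goes at most 62.5 mm and 10.7 degrees, less where a joint would pass 70% of its speed; a pose out of reach is approached as far as the arm can. A call with a gripper value outside its range is refused whole. The fingers move at their own pace and stop on an object; "grip_force" is the grip in N (left out, the last holds). Time passes only in rows, so rows that repeat a pose let the fingers close. It gives the time, the measured TCP pose, the force, the opening and the grip force at its end, in the units of the state.
- bot.observe(): the state, without advancing time (a new reading comes with each control period).
- bot.grab_frame(name): name is "scene" or "top" or "wrist"; returns the picture (384x512x3 uint8, blue, green, red); there is no depth.
- bot.camera_params(name): a dict with "K" (3x3 intrinsics, pixels), "distortion" ([k1, k2, p1, p2, k3] as OpenCV has them; the pictures are not rectified), "position" and "orientation" of the camera in the world; the wrist camera has in their place "tool_from_camera" (4x4, takes a point from camera to tool coordinates, whose origin is the TCP and whose axes are the flange's). Camera axes: x right, y down, z forward; pixel columns grow to the right and rows downward; lengths in mm; the calibration is good to about 2 mm. A picture is of the moment at which its call begins: read the wrist's pose just before it. camera_params takes no time and is no camera call.
- bot.finish_job(): hands the job in; it is judged then, once.
The state is a dict: "time_s": time; "qpos": joint angles; "joint_velocities": joint speeds; "joint_torque": joint torques, N m; "ee_pos": TCP position; "tool_rot": TCP orientation; "contact_force": force on the tool from outside, world axes, zero at the start; "wrist_torque": the same for the moment, N m; "gripper_width": opening from 0.0 (shut) to 1.0 (fully open); "grip_force": force on a finger pad.
Only numpy, scipy, OpenCV 4.12 (cv2) and the standard library are available. Lean on these libraries where they do the work, as an engineer would, in place of code of your own. Each camera call takes 0.05 s, during which the arm holds its last target. There are 200 camera calls.

## Working session

There is one attempt and no reset: what is moved stays moved. The work goes in short steps, Python scripts to look and compute and a tool call to move; the robot and the scene stay as the last step left them, time stands still between calls to the robot, and variables do not carry over. Pictures are saved under pics/ and viewed, at most 10 in all, crops included, and the job is handed in when it is done.

Besides the shell and the picture viewer there is one more tool, called by a JSON object that holds its "api" and its "payload", one argument or row to a line. send_rows: Moves the arm, as the interface text tells. Its arguments: {"type":"object","properties":{"fingers":{"type":"array","items":{"type":"number"}},"slide":{"type":"array","items":{"type":"array","items":{"type":"number"}}},"turn":{"type":"array","items":{"type":"array","items":{"type":"number"}}},"grip_force":{"type":"number"}},"required":["fingers","slide","turn"]}

```bash
mkdir -p pics; python3 - <<'E'
from cell import bot
import cv2,numpy as np
for n in ("scene","top"):
    f=bot.grab_frame(n);cv2.imwrite(f"pics/{n}0.png",f);cv2.imwrite(f"pics/{n}0b.png",cv2.resize(f,(768,576)))
    p=bot.camera_params(n);print(n,p)
s=bot.observe();print(s['ee_pos'],s['tool_rot'],s['time_s'])
E
```

```text
scene {'K': array([[389.67928795,   0.        , 253.26654073],
       [  0.        , 389.67928795, 192.49396826],
       [  0.        ,   0.        ,   1.        ]]), 'distortion': array([0.03266415, 0.        , 0.        , 0.        , 0.        ]), 'position': array([1508.32134469, -138.85903827,  906.95047454]), 'orientation': array([[ 0.13090865,  0.65055797, -0.74808907],
       [ 0.99130039, -0.07550117,  0.10781056],
       [ 0.01365542, -0.75569432, -0.65478212]])}
top {'K': array([[388.89398931,   0.        , 254.96076645],
       [  0.        , 388.89398931, 187.23007286],
       [  0.        ,   0.        ,   1.        ]]), 'distortion': array([-0.06307568,  0.        ,  0.        ,  0.        ,  0.        ]), 'position': array([ 228.08901618,   30.25302312, 1507.12778666]), 'orientation': array([[-9.79835951e-02, -9.73868970e-01,  2.04886419e-01],
       [-9.95187764e-01,  9.57339805e-02, -2.08882655e-02],
       [ 7.27841114e-04, -2.05947165e-01, -9.78562842e-01]])}
[ 219.98367136 -530.61719892  205.99488438] [[ 9.23828588e-01  3.82806272e-01 -3.12866875e-04]
 [ 3.82806224e-01 -9.23827071e-01  1.71433303e-03]
 [ 3.67222548e-04 -1.70351725e-03 -9.99998482e-01]] 0.1
```

View pics/scene0b.png

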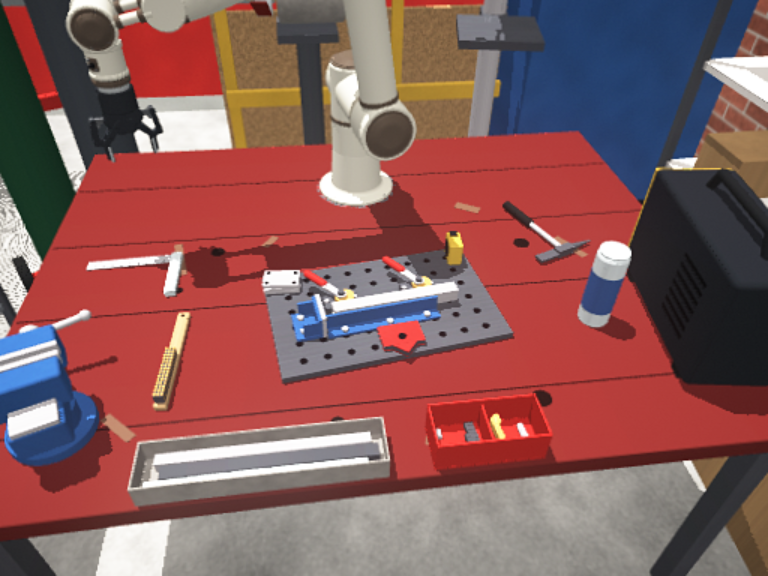

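View pics/top0b.png

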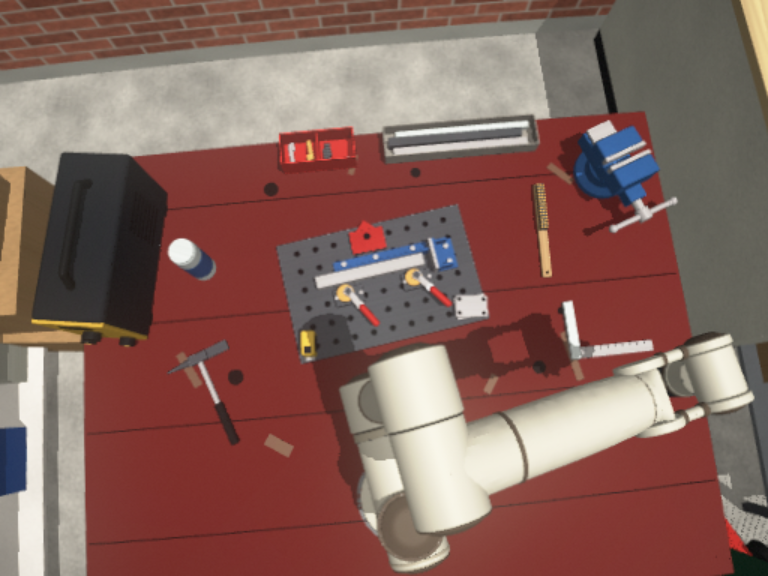

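The top view shows the whole jig at about (277–490, 205–360) in the 1.5x picture. The tube's free end is at (318,282), the foot plate at (432,253), and the red grips end near (376,322) and (450,303). Next I'll enlarge both views to get accurate pixels.

```bash
cat > h.py <<'E'
from cell import bot
import cv2,numpy as np
def ray(n,uv):
    p=bot.camera_params(n); q=cv2.undistortPoints(np.array(uv,float).reshape(-1,1,2),p['K'],p['distortion']).reshape(-1,2)
    d=np.c_[q,np.ones(len(q))]@np.array(p['orientation']).T
    return np.array(p['position']),d
def plane(n,uv,z):
    o,d=ray(n,uv); return o+d*((z-o[2])/d[:,2])[:,None]
def proj(n,P):
    p=bot.camera_params(n);R=np.array(p['orientation']).T
    return cv2.projectPoints(np.array(P,float).reshape(-1,1,3),cv2.Rodrigues(R)[0],-R@p['position'],p['K'],p['distortion'])[0].reshape(-1,2)
E
python3 - <<'E'
import cv2
a=cv2.imread('pics/top0.png')[130:250,175:335];cv2.imwrite('pics/topc.png',cv2.resize(a,None,fx=5,fy=5,interpolation=cv2.INTER_CUBIC))
a=cv2.imread('pics/scene0.png')[150:260,170:345];cv2.imwrite('pics/scenec.png',cv2.resize(a,(787,495),interpolation=cv2.INTER_CUBIC))
E
```

```text
(no output)
```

View pics/topc.png

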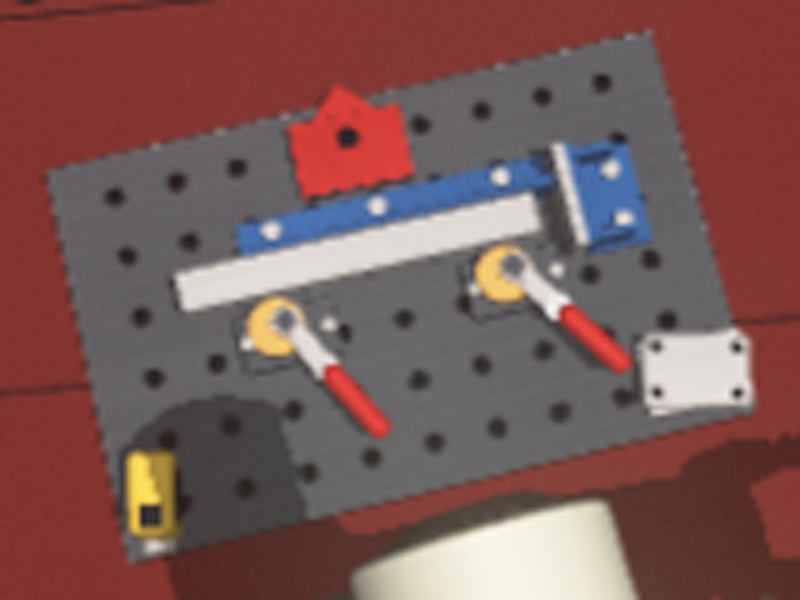

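View pics/scenec.png

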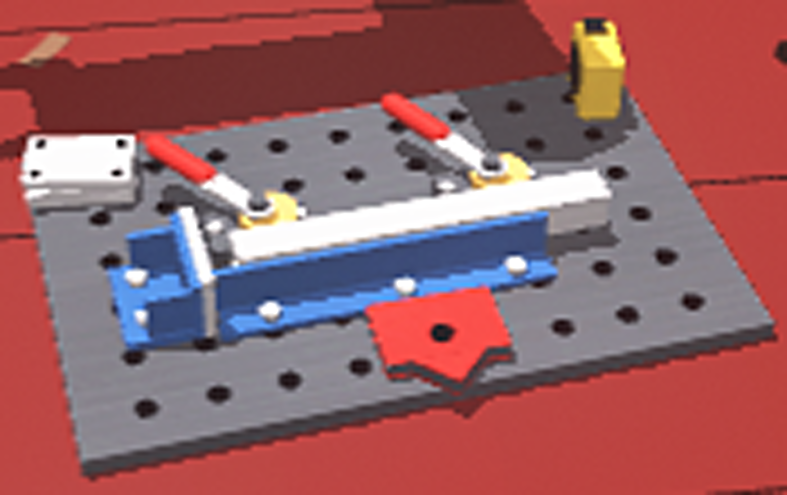

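The crops give clear pixels. In the top crop the plate corners are (47,172), (652,32), (755,408) and (130,562), and the tube top corners are (175,275), (183,310), (535,195) and (545,232). The pivots are at (513,265) and (286,319), the grip ends at (628,368) and (385,432), and the foot plate edge runs (553,147)–(578,247).

```bash
cat >> h.py <<'E'
def tc(l): return (np.array(l,float)+.5)/5-.5+[175,130]
def sc(l): return (np.array(l,float)+.5)/4.5-.5+[170,150]
E
python3 - <<'E'
from h import *
np.set_printoptions(precision=1,suppress=True)
C=plane('top',tc([(47,172),(652,32),(755,408),(130,562)]),16)
L=np.array([(185,250),(185,-250),(-135,-250),(-135,250)],float)
# rigid fit
a=L-L.mean(0);b=C[:,:2]-C[:,:2].mean(0)
th=np.arctan2((a[:,0]*b[:,1]-a[:,1]*b[:,0]).sum(),(a*b).sum());R=np.array([[np.cos(th),-np.sin(th)],[np.sin(th),np.cos(th)]])
t=C[:,:2].mean(0)-R@L.mean(0)
print('th',th,'t',t,'res',(C[:,:2]-t)@R-L)
# scene check corners bottom (775,335)(z16) (85,465)
print('scene corners in jig',(plane('scene',sc([(775,325),(83,465)]),16)[:,:2]-t)@R)
def J(n,pts,z):
    P=plane(n,pts,z)[:,:2];return np.c_[P,(P-t)@R]
print('tube',J('top',tc([(175,275),(183,310),(535,195),(545,232)]),58))
print('tube scene',J('scene',sc([(605,172),(611,198),(232,232),(236,263)]),58))
print('foot',J('top',tc([(553,147),(578,247)]),70))
print('foot scene',J('scene',sc([(188,208),(215,275)]),70))
print('pivots',J('top',tc([(513,265),(286,319)]),62))
print('pivots scene',J('scene',sc([(260,206),(492,162)]),62))
print('grip start/end',J('top',tc([(562,310),(628,368),(328,370),(385,432)]),54))
print('grip end scene',J('scene',sc([(150,142),(388,100)]),54))
E
```

```text
th 0.1398116965772026 t [515.2  -1.6] res [[-1.9 -1.4]
 [-2.3  0.3]
 [ 3.   2.7]
 [ 1.2 -1.6]]
scene corners in jig [[ 187.9  250.3]
 [ 190.4 -246.1]]
tube [[ 558.6  170.6   67.   164.5]
 [ 530.9  166.5   38.9  164.4]
 [ 594.4 -109.9   63.3 -118.2]
 [ 564.5 -114.2   33.1 -118.4]]
tube scene [[ 534.3  174.7   43.5  171.9]
 [ 564.   172.3   72.5  165.4]
 [ 568.9 -108.    38.4 -112.8]
 [ 601.8 -107.4   71.  -116.8]]
foot [[ 627.8 -126.8   94.1 -139.6]
 [ 547.7 -136.7   13.3 -138.2]]
foot scene [[ 552.8 -138.    18.2 -140.3]
 [ 625.  -123.1   91.7 -135.5]]
pivots [[540.3 -86.6  13.  -87.7]
 [515.5  89.   12.9  89.7]]
pivots scene [[547.6 -85.9  20.3 -88. ]
 [517.7  91.3  15.4  91.6]]
grip start/end [[ 503.5 -120.6  -28.2 -116.2]
 [ 454.  -165.3  -83.4 -153.6]
 [ 474.8   61.   -31.3   67.7]
 [ 423.5   22.6  -87.4   36.8]]
grip end scene [[ 454.7 -163.   -82.4 -151.3]
 [ 423.5   25.4  -87.1   39.5]]
```

{"api": "send_rows", "payload": {
  "fingers": [0,0,0,0,0,0,0,0,0,0,0,0],
  "slide": [
    [2.7,6.1,0],
    [5.3,12.3,0],
    [8,18.4,0],
    [10.6,24.6,0],
    [13.3,30.7,0],
    [15.9,36.9,0],
    [18.6,43,0],
    [21.2,49.1,0],
    [23.9,55.3,0],
    [26.5,61.4,0],
    [29.2,67.6,0],
    [31.8,73.7,0]
  ],
  "turn": [
    [0,0,-0.02],
    [0,0,-0.05],
    [0,0,-0.08],
    [0,0,-0.1],
    [0,0,-0.13],
    [0,0,-0.15],
    [0,0,-0.18],
    [0,0,-0.2],
    [0,0,-0.23],
    [0,0,-0.25],
    [0,0,-0.25],
    [0,0,-0.25]
  ]
}}

```text
time_s: 1.6
ee_pos: [517.6, 159.5, 206.6]
tool_rot: [[0.99, 0.143, -0.0], [0.143, -0.99, -0.0], [-0.0, 0.0, -1.0]]
contact_force: [0.7, -1.2, 0.8]
gripper_width: 0.001
grip_force: 0.0
```

```bash
cat >> h.py <<'E'
th=.1398;R=np.array([[np.cos(th),-np.sin(th)],[np.sin(th),np.cos(th)]]);t=np.array([515.2,-1.6])
def tj(P): return (np.atleast_2d(P)[:,:2]-t)@R
def tw(P): return t+np.atleast_2d(P)@R.T
def st():
    s=bot.observe();np.set_printoptions(precision=2,suppress=True)
    y=s['tool_rot'][:,1];print(s['time_s'],s['ee_pos'],'jig',tj(s['ee_pos']),'ytool jig deg',np.degrees(np.arctan2(y[1],y[0])-th),s['contact_force'],s['gripper_width'],s['qpos']);return s
E
python3 - <<'E'
from h import *
s=st()
print(s['tool_rot'])
print('spare',tj(plane('top',tc([(640,340),(743,330),(755,405),(650,412)]),40)))
print('tape',tj(plane('top',tc([(125,455),(178,455),(178,535),(130,535)]),79)))
E
```

```text
1.6 [517.6  159.48 206.57] jig [[ 24.83 159.17]] ytool jig deg -89.80755803374096 [ 0.65 -1.16  0.76] 0.0011934676172530364 [ 0.08  0.07  1.69 -0.    1.38  1.5 ]
[[ 0.99  0.14 -0.  ]
 [ 0.14 -0.99 -0.  ]
 [-0.    0.   -1.  ]]
spare [[ -62.64 -170.37]
 [ -73.84 -249.57]
 [-132.13 -242.78]
 [-118.3  -163.31]]
tape [[ -62.23  228.02]
 [ -71.42  189.9 ]
 [-128.94  202.51]
 [-120.71  236.76]]
```

{"api": "send_rows", "payload": {
  "fingers": [0,0,0,0],
  "slide": [
    [2.1,4.7,0],
    [2.1,4.7,-5],
    [2.1,4.7,-10],
    [2.1,4.7,-10]
  ],
  "turn": [
    [0,0,0],
    [0,0,0],
    [0,0,0],
    [0,0,0]
  ]
}}

```text
time_s: 2.1
ee_pos: [534.0, 203.8, 102.0]
tool_rot: [[0.99, 0.142, -0.011], [0.142, -0.99, -0.002], [-0.011, 0.0, -1.0]]
contact_force: [-0.1, -0.2, 0.3]
gripper_width: 0.004
grip_force: 0.0
```

```bash
python3 - <<'E'
from h import *
s=st()
f=bot.grab_frame('wrist');cv2.imwrite('pics/w1.png',f)
E
```

```text
2.1 [533.99 203.83 102.01] jig [[ 47.23 200.81]] ytool jig deg -89.81906214062533 [-0.11 -0.22  0.25] 0.0035523098725807867 [0.15 0.26 1.7  0.   1.2  1.58]
```

View pics/w1.png

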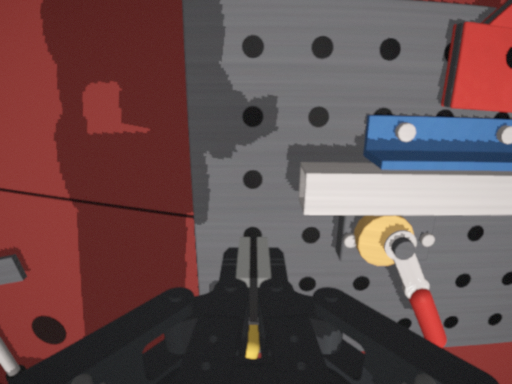

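The wrist view shows the shut fingertips at (253,240), well clear of the tube. The free end's top edge runs from about (306,170) to (306,214), and its centre line in the image is near row 192.

```bash
cat >> h.py <<'E'
def wplane(uv,z):
    s=bot.observe();p=bot.camera_params('wrist');T=np.array(p['tool_from_camera']);Rt=np.array(s['tool_rot'])
    q=cv2.undistortPoints(np.array(uv,float).reshape(-1,1,2),p['K'],np.array(p['distortion'])).reshape(-1,2)
    d=np.c_[q,np.ones(len(q))]@(Rt@T[:3,:3]).T;o=np.array(s['ee_pos'])+Rt@T[:3,3]
    return o+d*((z-o[2])/d[:,2])[:,None]
E
python3 - <<'E'
from h import *
s=st()
print(tj(wplane([(306,171),(306,215),(511,171),(511,214)],58)))
print('pivot,grip end',tj(wplane([(403,248)],62)),tj(wplane([(420,297),(438,346)],54)))
print('fence edge',tj(wplane([(383,162),(511,162)],56)))
E
```

```text
2.15 [536.73 204.15 105.54] jig [[ 49.99 200.74]] ytool jig deg -89.82969729250172 [ 0.05 -0.3   1.3 ] 0.00528057235248011 [0.15 0.26 1.69 0.   1.2  1.58]
[[ 72.06 165.27]
 [ 39.72 163.51]
 [ 73.22  15.49]
 [ 39.59   6.28]]
pivot,grip end [[14.84 90.63]] [[-35.68  63.83]
 [-90.44  35.25]]
fence edge [[ 78.18 112.12]
 [ 79.38  15.5 ]]
```

{"api": "send_rows", "payload": {
  "fingers": [0,0,0,0,0],
  "slide": [
    [0.5,0.1,-2],
    [0.5,0.1,-5],
    [0.5,0.1,-6.7],
    [0.6,-0.7,-6.7],
    [0.6,-0.7,-6.7]
  ],
  "turn": [
    [0,0,0],
    [0,0,0],
    [0,0,0],
    [0,0,0],
    [0,0,0]
  ]
}}

```text
time_s: 2.78
ee_pos: [545.6, 196.8, 41.2]
tool_rot: [[0.99, 0.141, 0.002], [0.141, -0.99, 0.0], [0.002, 0.0, -1.0]]
contact_force: [0.5, -0.2, -0.3]
gripper_width: -0.001
grip_force: 0.0
```

```bash
python3 - <<'E'
from h import *
st()
E
```

```text
2.775 [545.63 196.85  41.24] jig [[ 57.79 192.27]] ytool jig deg -89.87865866094916 [ 0.46 -0.18 -0.32] -0.0014146657913800726 [ 0.14  0.35  1.71 -0.    1.07  1.57]
```

{"api": "send_rows", "payload": {
  "fingers": [0,0,0,0,0,0,0,0,0,0,0,0],
  "slide": [
    [-0.1,-0.3,0],
    [-0.1,-0.6,0],
    [-0.1,-0.9,-0.1],
    [0,-1.2,-0.2],
    [0,-1.4,-0.2],
    [0,-1.6,-0.2],
    [0.1,-1.8,-0.2],
    [0.1,-2.0,-0.2],
    [0.1,-2.2,-0.2],
    [0.1,-2.4,-0.2],
    [0.2,-2.6,-0.2],
    [0.2,-2.8,-0.2]
  ],
  "turn": [
    [0,0,0],
    [0,0,0],
    [0,0,0],
    [0,0,0],
    [0,0,0],
    [0,0,0],
    [0,0,0],
    [0,0,0],
    [0,0,0],
    [0,0,0],
    [0,0,0],
    [0,0,0]
  ]
}}

```text
time_s: 4.28
ee_pos: [546.4, 169.2, 37.9]
tool_rot: [[0.99, 0.142, 0.0], [0.142, -0.99, 0.0], [0.0, 0.0, -1.0]]
contact_force: [0.6, 0.3, 0.4]
gripper_width: -0.002
grip_force: 0.0
```

```bash
python3 - <<'E'
from h import *
st()
E
```

```text
4.275 [546.41 169.23  37.92] jig [[ 54.71 164.81]] ytool jig deg -89.8320053985557 [0.61 0.28 0.36] -0.001731497918710122 [ 0.09  0.34  1.74 -0.    1.06  1.52]
```

{"api": "send_rows", "payload": {
  "fingers": [0,0,0,0,0,0],
  "slide": [
    [0,-0.2,0],
    [0,-0.3,0],
    [0.1,-0.4,0],
    [0.1,-0.5,0],
    [0.1,-0.6,0],
    [0.1,-0.7,0]
  ],
  "turn": [
    [0,0,0],
    [0,0,0],
    [0,0,0],
    [0,0,0],
    [0,0,0],
    [0,0,0]
  ]
}}

```text
time_s: 5.03
ee_pos: [547.3, 162.3, 37.9]
tool_rot: [[0.99, 0.142, -0.0], [0.142, -0.99, 0.0], [-0.0, -0.0, -1.0]]
contact_force: [0.6, 0.8, -0.1]
gripper_width: -0.003
grip_force: 0.0
```

```bash
python3 - <<'E'
from h import *
st()
f=bot.grab_frame('wrist');cv2.imwrite('pics/w2.png',f)
E
```

```text
5.025 [547.29 162.33  37.89] jig [[ 54.62 157.85]] ytool jig deg -89.82718997491848 [ 0.64  0.78 -0.12] -0.003270563939575565 [0.08 0.34 1.74 0.   1.06 1.5 ]
```

View pics/w2.png

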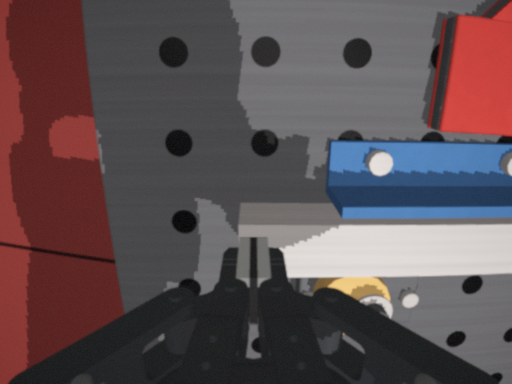

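```bash
python3 - <<'E'
from h import *
p=bot.camera_params('wrist');T=np.array(p['tool_from_camera']);print(T)
Ti=np.linalg.inv(T)
for q in [(0,0,0),(0,15,0),(0,-15,0),(11,0,0),(-11,0,0),(0,0,-20)]:
    c=Ti@np.r_[q,1];print(q,cv2.projectPoints(c[:3].reshape(1,1,3),np.zeros(3),np.zeros(3),p['K'],np.array(p['distortion']))[0].ravel())
print('tube end',tj(wplane([(240,236),(240,205),(240,276)],58)))
print('tube end at 28',tj(wplane([(240,205)],28)))
print('fence end',tj(wplane([(328,142),(328,187)],56)))
for n in('top','scene'):
    f=bot.grab_frame(n);cv2.imwrite(f'pics/{n}1.png',f)
a=cv2.imread('pics/scene1.png')[150:260,170:345];cv2.imwrite('pics/scenec1.png',cv2.resize(a,(787,495),interpolation=cv2.INTER_CUBIC))
E
```

```text
[[-7.48036710e-04 -9.48464388e-01 -3.16882856e-01  8.18578608e+01]
 [ 9.99998534e-01 -2.21372813e-04 -1.69801355e-03  1.14547311e-01]
 [ 1.54035613e-03 -3.16883662e-01  9.48463163e-01 -1.66587428e+02]
 [ 0.00000000e+00  0.00000000e+00  0.00000000e+00  1.00000000e+00]]
(0, 0, 0) [253.43280347 231.94937132]
(0, 15, 0) [280.19722446 231.92182101]
(0, -15, 0) [226.67445737 231.92287272]
(11, 0, 0) [253.42522645 213.8500756 ]
(-11, 0, 0) [253.43988678 249.30559696]
(0, 0, -20) [253.41266235 249.5657309 ]
tube end [[ 62.23463186 164.41422014]
 [ 78.71875594 164.2312995 ]
 [ 39.0451233  164.68834355]]
tube end at 28 [[ 66.89132062 165.53087425]]
fence end [[108.92975933 123.7672293 ]
 [ 87.23775974 122.20818523]]
```

View pics/scenec1.png

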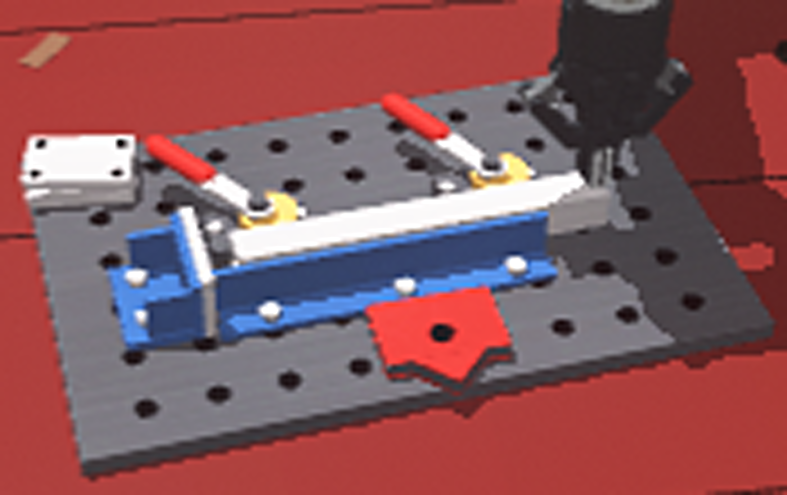

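```bash
python3 - <<'E'
from h import *
st()
P=lambda j,z:np.r_[tw(j)[0],z]
q=proj('scene',[P((54.6,157.9),z) for z in(38,50,58,65,75)]+[P(c,58) for c in((40,165),(70,165))]+[P((43,157.9),58)])
print(((q-[170,150]+.5)*4.5-.5))
q=proj('top',[P((54.6,157.9),z) for z in(38,65)])
print(q)
a=cv2.imread('pics/scene1.png')[178:208,275:325];b=cv2.imread('pics/w2.png')[195:345,180:330]
cv2.imwrite('pics/z.png',np.vstack([cv2.resize(a,(500,300),interpolation=cv2.INTER_CUBIC),cv2.resize(b,(500,300),interpolation=cv2.INTER_CUBIC)]))
E
```

```text
5.175 [547.29 162.33  37.89] jig [[ 54.62 157.86]] ytool jig deg -89.83058199097556 [ 0.01 -0.39  0.19] -0.0009384506074852943 [0.08 0.34 1.74 0.   1.06 1.5 ]
[[590.28 204.53]
 [591.78 192.47]
 [592.79 184.36]
 [593.68 177.2 ]
 [594.96 166.9 ]
 [594.7  170.57]
 [609.24 195.9 ]
 [587.26 174.61]]
[[212.53 188.36]
 [211.77 186.92]]
```

View pics/z.png

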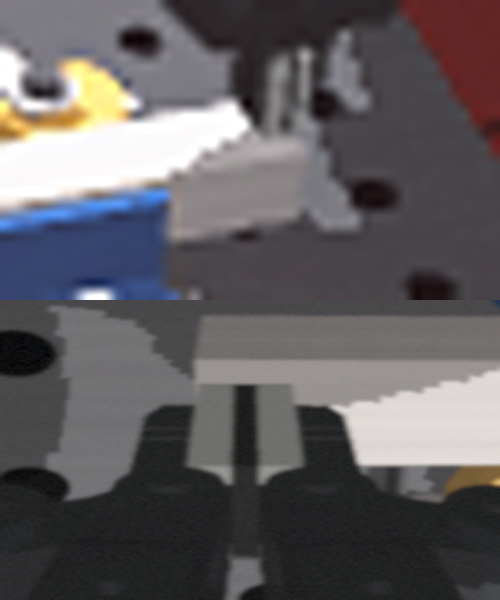

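The tube has not moved. Its end is still at jig y≈165, and the fingertips appear over its top in both views with no force, so the physical tips sit about 20 mm higher than the reported TCP. I'll back off and go in lower, keeping the reported TCP above the plate top.

{"api": "send_rows", "payload": {
  "fingers": [0,0,0,0,0,0,0,0,0],
  "slide": [
    [0,0,0.5],
    [-0.2,1.5,0.5],
    [-0.5,3.6,0.5],
    [-0.5,3.6,0.5],
    [-0.5,3.6,-0.5],
    [-0.5,3.6,-1.2],
    [-0.5,3.6,-1.6],
    [-0.5,3.6,-1.8],
    [-0.5,3.6,-1.8]
  ],
  "turn": [
    [0,0,0],
    [0,0,0],
    [0,0,0],
    [0,0,0],
    [0,0,0],
    [0,0,0],
    [0,0,0],
    [0,0,0],
    [0,0,0]
  ]
}}

```text
time_s: 6.3
ee_pos: [542.3, 198.2, 19.8]
tool_rot: [[0.99, 0.142, -0.0], [0.142, -0.99, -0.0], [-0.0, 0.0, -1.0]]
contact_force: [-0.5, 0.8, -0.4]
gripper_width: -0.001
grip_force: 0.0
```

```bash
python3 - <<'E'
from h import *
st()
E
```

```text
6.3 [542.34 198.23  19.84] jig [[ 54.72 194.1 ]] ytool jig deg -89.8422780599229 [-0.49  0.81 -0.36] -0.0009465385535189017 [ 0.14  0.38  1.73 -0.    1.03  1.57]
```

Push in: 20 mm first, then slower, watching the force.

{"api": "send_rows", "payload": {
  "fingers": [0,0,0,0,0,0,0,0,0,0],
  "slide": [
    [0.1,-0.4,0],
    [0.1,-0.8,0],
    [0.2,-1.2,0],
    [0.2,-1.5,0],
    [0.2,-1.8,0],
    [0.3,-2.1,0],
    [0.3,-2.4,0],
    [0.4,-2.7,0],
    [0.4,-3.0,0],
    [0.5,-3.2,0]
  ],
  "turn": [
    [0,0,0],
    [0,0,0],
    [0,0,0],
    [0,0,0],
    [0,0,0],
    [0,0,0],
    [0,0,0],
    [0,0,0],
    [0,0,0],
    [0,0,0]
  ]
}}

```text
time_s: 7.55
ee_pos: [547.2, 166.2, 19.9]
tool_rot: [[0.99, 0.142, -0.0], [0.142, -0.99, 0.0], [-0.0, -0.0, -1.0]]
contact_force: [-1.1, 2.0, -0.6]
gripper_width: -0.004
grip_force: 0.9
```

```bash
python3 - <<'E'
from h import *
st()
f=bot.grab_frame('wrist');cv2.imwrite('pics/w3.png',f)
g=cv2.cvtColor(f,cv2.COLOR_BGR2GRAY);print(g[255,150:330:4],g[270,150:330:4])
E
```

```text
7.55 [547.25 166.18  19.88] jig [[ 55.12 161.68]] ytool jig deg -89.8322306704817 [-1.1   2.03 -0.59] -0.004243001202527448 [0.08 0.37 1.74 0.   1.03 1.51]
[ 74  73  75  73  75  74  72  73  72  75  75  73  74  88 116 115 115 116
  99  38  34  34  98 113 112  60  29 109 113 112  47  35  36  45 149 148
 149 149 150 150 148 150 148 149 149] [ 72  71  73  71  72  72  73  71  73  73  72  71  73 112 114 113 112 113
  36  34  34  37 110 111 112  45  30 102 112 113  85  34  34  36 103 149
 149 150 150 150 162 172 215 217 217]
```

{"api": "send_rows", "payload": {
  "fingers": [0,0,0,0,0,0,0],
  "slide": [
    [0,-0.2,0],
    [0.1,-0.4,0],
    [0.1,-0.6,0],
    [0.1,-0.75,0],
    [0.1,-0.9,0],
    [0.1,-1.0,0],
    [0.1,-1.0,0]
  ],
  "turn": [
    [0,0,0],
    [0,0,0],
    [0,0,0],
    [0,0,0],
    [0,0,0],
    [0,0,0],
    [0,0,0]
  ]
}}

```text
time_s: 8.48
ee_pos: [547.7, 159.3, 19.9]
tool_rot: [[0.99, 0.142, -0.001], [0.142, -0.99, 0.005], [0.0, -0.005, -1.0]]
contact_force: [0.2, 12.8, 1.0]
gripper_width: -0.003
grip_force: 6.5
```

```bash
python3 - <<'E'
from h import *
st()
E
```

```text
8.475 [547.66 159.32  19.92] jig [[ 54.57 154.83]] ytool jig deg -89.8614876428665 [ 0.2  12.84  0.98] -0.003165471162258178 [0.07 0.36 1.75 0.01 1.03 1.49]
```

Contact force rose to 12.8 N and the push stalled with the TCP at y=154.8. That fits the tube butted against the foot plate (free end expected near 141.5, plus half the finger thickness). Now I'll plan the clamp moves.

```bash
cat > plan.py <<'E'
from h import *
piv={'L':np.array([14.4,90.6]),'R':np.array([14.4,-88])}
def wp(c,a,r=78,s=22.5):
    p=np.radians(218)-a;d=np.array([np.cos(p),np.sin(p)]);tg=np.array([d[1],-d[0]])
    return piv[c]+r*d-s*tg, np.arctan2(-tg[1],-tg[0])  # tool y points against push
def rel(c,As,r=78,s=22.5):
    o=bot.observe();e=np.array(o['ee_pos']);y=np.array(o['tool_rot'])[:,1];yaw=np.arctan2(y[1],y[0])
    for a in As:
        j,w=wp(c,a,r,s);W=tw(j)[0];dy=(w+th-yaw+np.pi)%(2*np.pi)-np.pi
        print(f'a={a:.2f} jig {j.round(1)} slide {((W-e[:2])/10).round(2)} turn {dy:.2f}')
E
python3 - <<'E'
from plan import *
st();rel('L',[0.18],78,36);rel('R',[0.07],70,36);rel('R',[0.07],62,36)
E
```

```text
8.475 [547.66 159.32  19.92] jig [[ 54.57 154.83]] ytool jig deg -89.8614876428665 [ 0.2  12.84  0.98] -0.003165471162258178 [0.07 0.36 1.75 0.01 1.03 1.49]
a=0.18 jig [-37.9  22.5] slide [ -7.32 -14.39] turn 0.48
a=0.07 jig [ -23.5 -157. ] slide [ -3.39 -31.96] turn 0.59
a=0.07 jig [ -16.9 -152.5] slide [ -2.79 -31.43] turn 0.59
```

{"api": "send_rows", "payload": {
  "fingers": [0,0,0,0,0,0,0,0,0],
  "slide": [
    [0,0.5,0],
    [-0.3,2.5,0],
    [-0.3,2.5,3],
    [-0.3,2.5,7],
    [-2,0,7],
    [-4,-5,7],
    [-6,-10,7],
    [-7.3,-14.1,7],
    [-7.3,-14.1,7]
  ],
  "turn": [
    [0,0,0],
    [0,0,0],
    [0,0,0],
    [0,0,0.1],
    [0,0,0.2],
    [0,0,0.3],
    [0,0,0.4],
    [0,0,0.48],
    [0,0,0.48]
  ]
}}

```text
time_s: 9.6
ee_pos: [474.8, 13.8, 90.0]
tool_rot: [[0.814, 0.581, -0.0], [0.581, -0.814, -0.001], [-0.0, 0.001, -1.0]]
contact_force: [-0.1, 0.7, 0.9]
gripper_width: -0.002
grip_force: 0.0
```

```bash
python3 - <<'E'
from plan import *
st();rel('L',[0.18],78,36)
f=bot.grab_frame('wrist');cv2.imwrite('pics/w4.png',f)
f=bot.grab_frame('top');cv2.imwrite('pics/top2.png',f);f=bot.grab_frame('scene');cv2.imwrite('pics/scene2.png',f)
a=f[150:260,170:345];cv2.imwrite('pics/m.png',cv2.resize(np.vstack([cv2.resize(a,(512,322)),cv2.imread('pics/w4.png')[:250]]),None,fx=1.03,fy=1.03))
E
```

```text
9.6 [474.76  13.79  89.97] jig [[-37.9   20.88]] ytool jig deg -62.51651617554275 [-0.11  0.68  0.93] -0.001563332289291744 [-0.23  0.03  1.98 -0.    1.13  0.73]
a=0.18 jig [-37.9  22.5] slide [-0.03  0.16] turn 0.00
```

View pics/m.png

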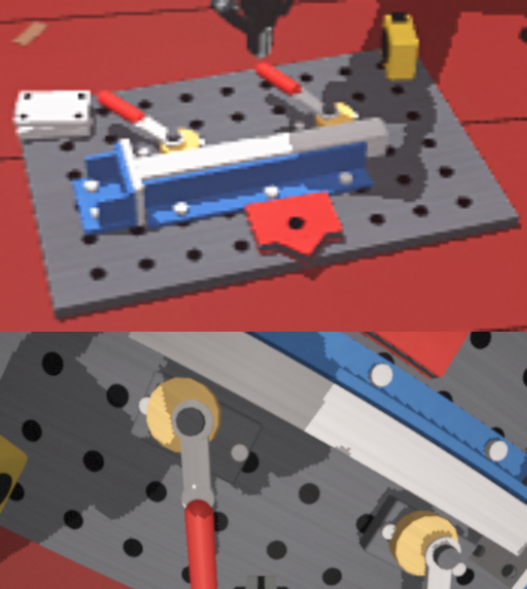

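The scene half of the picture shows the tube butted against the foot plate. The wrist half shows the fingertip right of the left red grip, clear of it on the -y side. Descend.

{"api": "send_rows", "payload": {
  "fingers": [0,0,0,0],
  "slide": [
    [0,0.1,-3],
    [0,0.1,-6],
    [0,0.1,-7.1],
    [0,0.1,-7.1]
  ],
  "turn": [
    [0,0,0],
    [0,0,0],
    [0,0,0],
    [0,0,0]
  ]
}}

```text
time_s: 10.25
ee_pos: [475.0, 17.2, 18.5]
tool_rot: [[0.812, 0.584, -0.001], [0.584, -0.812, 0.0], [-0.001, -0.001, -1.0]]
contact_force: [0.3, 0.4, 0.0]
gripper_width: -0.001
grip_force: 0.0
```

```bash
python3 - <<'E'
from plan import *
st();rel('L',[0.18,.25,.35,.45,.55,.65,.75,.85,.95,1.05,1.15,1.25])
E
```

```text
10.25 [475.01  17.19  18.53] jig [[-37.18  24.2 ]] ytool jig deg -62.26776166936647 [0.3  0.44 0.01] -0.0010938305784624783 [-0.22  0.15  2.02  0.    0.98  0.73]
a=0.18 jig [-44.2  34.4] slide [-0.84  0.92] turn -0.00
a=0.25 jig [-48.   38.7] slide [-1.27  1.28] turn -0.07
a=0.35 jig [-52.9  45.2] slide [-1.85  1.86] turn -0.17
a=0.45 jig [-57.1  52.1] slide [-2.36  2.49] turn -0.27
a=0.55 jig [-60.6  59.4] slide [-2.81  3.16] turn -0.37
a=0.65 jig [-63.3  67.1] slide [-3.18  3.88] turn -0.47
a=0.75 jig [-65.3  74.9] slide [-3.49  4.63] turn -0.57
a=0.85 jig [-66.4  83. ] slide [-3.71  5.41] turn -0.67
a=0.95 jig [-66.8  91.1] slide [-3.86  6.21] turn -0.77
a=1.05 jig [-66.3  99.2] slide [-3.93  7.02] turn -0.87
a=1.15 jig [-65.1 107.2] slide [-3.92  7.83] turn -0.97
a=1.25 jig [-63.  115.1] slide [-3.82  8.64] turn -1.07
```

{"api": "send_rows", "payload": {
  "fingers": [0,0,0,0,0,0,0,0,0,0,0],
  "slide": [
    [-0.8,0.9,0],
    [-1.3,1.3,0],
    [-1.8,1.9,0],
    [-2.4,2.5,0],
    [-2.8,3.2,0],
    [-3.2,3.9,0],
    [-3.5,4.6,0],
    [-3.7,5.4,0],
    [-3.9,6.2,0],
    [-3.9,7.0,0],
    [-3.9,7.0,0]
  ],
  "turn": [
    [0,0,0],
    [0,0,-0.07],
    [0,0,-0.17],
    [0,0,-0.27],
    [0,0,-0.37],
    [0,0,-0.47],
    [0,0,-0.57],
    [0,0,-0.67],
    [0,0,-0.77],
    [0,0,-0.87],
    [0,0,-0.87]
  ]
}}

```text
time_s: 11.62
ee_pos: [436.6, 87.0, 19.8]
tool_rot: [[0.97, -0.243, 0.002], [-0.243, -0.97, -0.0], [0.002, -0.0, -1.0]]
contact_force: [0.5, -0.4, 0.1]
gripper_width: -0.001
grip_force: 0.0
```

```bash
python3 - <<'E'
from plan import *
st();rel('L',[1.05,1.15,1.2,1.25,1.3,1.35,1.4,1.45,1.5,1.55])
E
```

```text
11.625 [436.57  86.97  19.84] jig [[-65.52  98.67]] ytool jig deg -112.05562362737736 [ 0.54 -0.42  0.14] -0.001293361793620146 [-0.08  0.07  2.1   0.    0.97  1.74]
a=1.05 jig [-66.3  99.2] slide [-0.09  0.04] turn -0.00
a=1.15 jig [-65.1 107.2] slide [-0.07  0.85] turn -0.10
a=1.20 jig [-64.1 111.2] slide [-0.04  1.26] turn -0.15
a=1.25 jig [-63.  115.1] slide [0.02 1.66] turn -0.20
a=1.30 jig [-61.7 118.9] slide [0.1  2.06] turn -0.25
a=1.35 jig [-60.2 122.7] slide [0.19 2.45] turn -0.30
a=1.40 jig [-58.5 126.3] slide [0.31 2.84] turn -0.35
a=1.45 jig [-56.6 129.9] slide [0.45 3.22] turn -0.40
a=1.50 jig [-54.6 133.4] slide [0.6 3.6] turn -0.45
a=1.55 jig [-52.3 136.8] slide [0.77 3.96] turn -0.50
```

```bash
cat >> h.py <<'E'
def red():
    f=bot.grab_frame('wrist');h=cv2.cvtColor(f,cv2.COLOR_BGR2HSV)
    m=((h[...,0]<6)|(h[...,0]>174))&(h[...,1]>180)&(h[...,2]>70);m=m.astype('uint8')
    n,l,s,c=cv2.connectedComponentsWithStats(m)
    for i in range(1,n):
        if s[i,4]>150: print('red',s[i],c[i].round(),tj(wplane([c[i]],58)))
    return f
E
python3 - <<'E'
from h import *
cv2.imwrite('pics/w5.png',red())
E
```

```text
red [ 184  209   39   86 2660] [203. 250.] [[-47.9362637  115.62153806]]
```

View pics/w5.png

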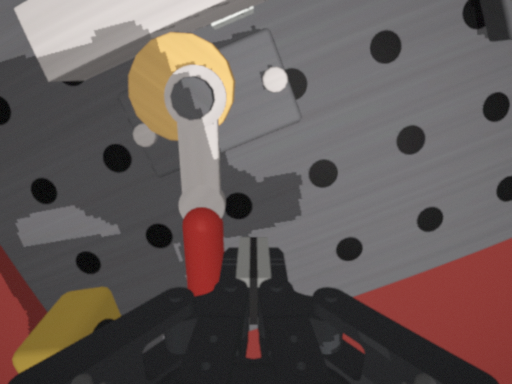

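The left grip has turned with the finger. It now lies square beside it at (203,250), with the pivot at (192,98). Continue to about 1.35.

{"api": "send_rows", "payload": {
  "fingers": [0,0,0,0,0,0,0],
  "slide": [
    [0,0.4,0],
    [-0.1,0.85,0],
    [0,1.25,0],
    [0,1.65,0],
    [0.1,2.05,0],
    [0.2,2.45,0],
    [0.2,2.45,0]
  ],
  "turn": [
    [0,0,-0.05],
    [0,0,-0.1],
    [0,0,-0.15],
    [0,0,-0.2],
    [0,0,-0.25],
    [0,0,-0.3],
    [0,0,-0.3]
  ]
}}

```text
time_s: 12.55
ee_pos: [438.4, 109.1, 19.6]
tool_rot: [[0.855, -0.518, -0.0], [-0.518, -0.855, -0.004], [0.002, 0.003, -1.0]]
contact_force: [-3.1, -8.1, 3.8]
gripper_width: 0.005
grip_force: 4.8
```

```bash
python3 - <<'E'
from plan import *
st();rel('L',[1.35,1.4,1.45,1.5,1.55]);red()
E
```

```text
12.55 [438.38 109.08  19.57] jig [[-60.65 120.3 ]] ytool jig deg -129.2275652130586 [-3.09 -8.1   3.82] 0.004901292590160306 [-0.02  0.09  2.08 -0.    0.97  2.1 ]
a=1.35 jig [-60.2 122.7] slide [0.01 0.24] turn -0.00
a=1.40 jig [-58.5 126.3] slide [0.13 0.63] turn -0.05
a=1.45 jig [-56.6 129.9] slide [0.27 1.01] turn -0.10
a=1.50 jig [-54.6 133.4] slide [0.42 1.39] turn -0.15
a=1.55 jig [-52.3 136.8] slide [0.59 1.75] turn -0.20
red [ 183  209   40   87 2639] [203. 250.] [[-38.86 131.53]]
```

{"api": "send_rows", "payload": {
  "fingers": [0,0,0,0],
  "slide": [
    [0.1,0.2,0],
    [0.1,0.4,0],
    [0.2,0.6,0],
    [0.2,0.6,0]
  ],
  "turn": [
    [0,0,-0.02],
    [0,0,-0.04],
    [0,0,-0.06],
    [0,0,-0.06]
  ]
}}

```text
time_s: 13.1
ee_pos: [439.5, 113.6, 19.5]
tool_rot: [[0.823, -0.568, -0.003], [-0.568, -0.823, -0.006], [0.001, 0.007, -1.0]]
contact_force: [-7.2, -15.7, 8.6]
gripper_width: -0.004
grip_force: 9.2
```

```bash
python3 - <<'E'
from plan import *
st();rel('L',[1.35,1.4,1.45,1.5,1.55]);red()
E
```

```text
13.1 [439.48 113.59  19.5 ] jig [[-58.93 124.62]] ytool jig deg -132.6077705621079 [ -7.19 -15.73   8.62] -0.003930883368478925 [-0.01  0.1   2.07 -0.01  0.97  2.17]
a=1.35 jig [-60.2 122.7] slide [-0.1  -0.21] turn 0.06
a=1.40 jig [-58.5 126.3] slide [0.02 0.18] turn 0.01
a=1.45 jig [-56.6 129.9] slide [0.16 0.56] turn -0.04
a=1.50 jig [-54.6 133.4] slide [0.31 0.93] turn -0.09
a=1.55 jig [-52.3 136.8] slide [0.48 1.3 ] turn -0.14
red [ 184  209   40   86 2623] [204. 250.] [[-36.35 134.27]]
```

{"api": "send_rows", "payload": {
  "fingers": [0,0,0,0,0,0,0,0,0,0,0,0],
  "slide": [
    [-0.6,-0.9,0],
    [-1.7,-2.5,0],
    [-1.7,-2.5,3],
    [-1.7,-2.5,7],
    [0,-6,7],
    [1.5,-10,7],
    [3,-14,7],
    [4.5,-18,7],
    [6,-22,7],
    [7,-26,7],
    [7.3,-27.6,7],
    [7.3,-27.6,7]
  ],
  "turn": [
    [0,0,0],
    [0,0,0],
    [0,0,0],
    [0,0,0.15],
    [0,0,0.3],
    [0,0,0.48],
    [0,0,0.65],
    [0,0,0.82],
    [0,0,1.0],
    [0,0,1.16],
    [0,0,1.32],
    [0,0,1.34]
  ]
}}

```text
time_s: 14.65
ee_pos: [513.5, -160.1, 89.2]
tool_rot: [[0.744, 0.668, 0.001], [0.668, -0.744, 0.0], [0.001, 0.001, -1.0]]
contact_force: [0.5, -0.2, 0.2]
gripper_width: 0.004
grip_force: 0.0
```

```bash
python3 - <<'E'
from plan import *
st();rel('R',[.07],70,36);f=red();cv2.imwrite('pics/w6.png',f)
E
```

```text
14.65 [ 513.45 -160.12   89.16] jig [[ -23.82 -156.73]] ytool jig deg -56.12338728644161 [ 0.52 -0.19  0.2 ] 0.004182019797976212 [-0.53  0.19  1.81  0.    1.14  0.31]
a=0.07 jig [ -23.5 -157. ] slide [ 0.03 -0.02] turn 0.00
```

```bash
python3 - <<'E'
from h import *
f=cv2.imread('pics/w6.png');h=cv2.cvtColor(f,cv2.COLOR_BGR2HSV)
m=(((h[...,0]<8)|(h[...,0]>172))&(h[...,1]>120)&(h[...,2]>60)).astype('uint8')
n,l,s,c=cv2.connectedComponentsWithStats(m)
for i in range(1,n):
    if s[i,4]>100: 
        print(s[i],c[i].round(),np.median(h[l==i],0),tj(wplane([c[i]],56)))
        if s[i,4]<15000:
            ys,xs=np.where(l==i);print(tj(wplane(np.c_[[xs[ys<ys.min()+4].mean(),xs[ys>ys.max()-4].mean()],[ys.min(),ys.max()]],56)))
E
```

```text
[491   0  21  22 241] [504.   7.] [  1. 153. 155.] [[ 164.63134764 -207.5645417 ]]
[[ 166.49960705 -203.61017818]
 [ 161.089634   -215.95847145]]
[  310    39   202   309 29713] [442. 224.] [  1. 149. 169.] [[  39.5001875  -269.64820076]]
[ 184  178   30   95 2347] [198. 224.] [  1. 171. 235.] [[ -52.94700852 -131.14831281]]
[[ -26.18059589 -113.36966986]
 [ -84.13270943 -151.21767782]]
[    0   183   178   201 17738] [ 58. 284.] [  1. 150. 167.] [[-155.52386373  -68.74532432]]
[ 464  325   48   59 1536] [495. 357.] [  1. 152. 159.] [[ -23.00560226 -406.91380647]]
[[   7.39479192 -389.01474275]
 [ -39.9118899  -444.08916001]]
[142 334  23  19 148] [153. 343.] [  1. 147. 153.] [[-162.05976208 -153.58480705]]
[[-150.45332191 -154.36057632]
 [-174.7774626  -152.55872922]]
[343 334  22  20 148] [353. 343.] [  1. 146. 156.] [[ -74.51306487 -284.18809934]]
[[ -70.77897988 -272.93470028]
 [ -78.78354283 -297.38185669]]
[246 338  16  21 234] [253. 350.] [  1. 148. 168.] [[-123.5058222  -221.91396385]]
[[-114.53721247 -212.93993333]
 [-130.19154383 -226.95336624]]
```

The right grip's position is confirmed (middle at jig (-53,-131)). Descend.

{"api": "send_rows", "payload": {
  "fingers": [0,0,0,0],
  "slide": [
    [0,0,-3],
    [0,0,-6],
    [0,0,-7.0],
    [0,0,-7.0]
  ],
  "turn": [
    [0,0,0],
    [0,0,0],
    [0,0,0],
    [0,0,0]
  ]
}}

```text
time_s: 15.2
ee_pos: [513.0, -158.3, 18.8]
tool_rot: [[0.743, 0.669, -0.001], [0.669, -0.743, 0.001], [-0.0, -0.001, -1.0]]
contact_force: [0.2, 0.5, -0.1]
gripper_width: -0.001
grip_force: 0.0
```

```bash
python3 - <<'E'
from plan import *
st();rel('R',[0.07,.15,.25,.35,.45],72);rel('R',[.55,.65,.75,.85,.95,1.05],78)
E
```

```text
15.2 [ 512.95 -158.28   18.76] jig [[ -24.06 -154.84]] ytool jig deg -56.02646939877382 [ 0.24  0.51 -0.11] -0.0010589693392797285 [-0.52  0.29  1.84  0.    1.01  0.31]
a=0.07 jig [ -32.7 -146.9] slide [-0.97  0.66] turn 0.00
a=0.15 jig [ -37.3 -143. ] slide [-1.47  0.99] turn -0.08
a=0.25 jig [ -42.5 -137.5] slide [-2.07  1.46] turn -0.18
a=0.35 jig [ -47.2 -131.6] slide [-2.61  1.98] turn -0.28
a=0.45 jig [ -51.2 -125.2] slide [-3.1   2.55] turn -0.38
a=0.55 jig [ -60.6 -119.2] slide [-4.11  3.02] turn -0.48
a=0.65 jig [ -63.3 -111.5] slide [-4.49  3.74] turn -0.58
a=0.75 jig [ -65.3 -103.7] slide [-4.79  4.49] turn -0.68
a=0.85 jig [-66.4 -95.6] slide [-5.02  5.27] turn -0.78
a=0.95 jig [-66.8 -87.5] slide [-5.17  6.07] turn -0.88
a=1.05 jig [-66.3 -79.4] slide [-5.24  6.88] turn -0.98
```

{"api": "send_rows", "payload": {
  "fingers": [0,0,0,0,0,0,0,0,0,0,0,0],
  "slide": [
    [-1.0,0.65,0],
    [-1.5,1.0,0],
    [-2.1,1.45,0],
    [-2.7,2.0,0],
    [-3.3,2.5,0],
    [-4.0,3.05,0],
    [-4.5,3.75,0],
    [-4.8,4.5,0],
    [-5.0,5.3,0],
    [-5.2,6.1,0],
    [-5.2,6.9,0],
    [-5.2,6.9,0]
  ],
  "turn": [
    [0,0,0],
    [0,0,-0.08],
    [0,0,-0.18],
    [0,0,-0.28],
    [0,0,-0.38],
    [0,0,-0.48],
    [0,0,-0.58],
    [0,0,-0.68],
    [0,0,-0.78],
    [0,0,-0.88],
    [0,0,-0.98],
    [0,0,-0.98]
  ]
}}

```text
time_s: 16.7
ee_pos: [461.9, -90.1, 20.2]
tool_rot: [[0.97, -0.243, 0.002], [-0.243, -0.97, -0.001], [0.003, 0.001, -1.0]]
contact_force: [0.8, -1.2, 0.3]
gripper_width: 0.002
grip_force: 0.2
```

{"api": "send_rows", "payload": {
  "fingers": [0,0,0,0,0,0,0],
  "slide": [
    [0,0.4,0],
    [-0.1,0.85,0],
    [0,1.25,0],
    [0,1.65,0],
    [0.1,2.05,0],
    [0.2,2.45,0],
    [0.2,2.45,0]
  ],
  "turn": [
    [0,0,-0.05],
    [0,0,-0.1],
    [0,0,-0.15],
    [0,0,-0.2],
    [0,0,-0.25],
    [0,0,-0.3],
    [0,0,-0.3]
  ]
}}

```text
time_s: 17.58
ee_pos: [463.5, -68.5, 20.0]
tool_rot: [[0.855, -0.518, 0.001], [-0.518, -0.855, -0.005], [0.003, 0.004, -1.0]]
contact_force: [-3.4, -10.7, 3.3]
gripper_width: -0.004
grip_force: 5.8
```

```bash
python3 - <<'E'
from plan import *
st();rel('R',[1.35,1.4,1.45,1.5,1.55]);red()
E
```

```text
17.575 [463.5  -68.5   20.05] jig [[-60.52 -59.04]] ytool jig deg -129.2006552089856 [ -3.42 -10.68   3.27] -0.0035982784845787585 [-0.4   0.13  2.04 -0.01  0.97  1.72]
a=1.35 jig [-60.2 -55.9] slide [-0.01  0.31] turn -0.00
a=1.40 jig [-58.5 -52.3] slide [0.11 0.7 ] turn -0.05
a=1.45 jig [-56.6 -48.7] slide [0.24 1.08] turn -0.10
a=1.50 jig [-54.6 -45.2] slide [0.4  1.46] turn -0.15
a=1.55 jig [-52.3 -41.8] slide [0.57 1.82] turn -0.20
red [ 184  208   41   88 2697] [204. 249.] [[-38.64 -48.19]]
```

{"api": "send_rows", "payload": {
  "fingers": [0,0,0,0],
  "slide": [
    [0.1,0.2,0],
    [0.1,0.4,0],
    [0.2,0.6,0],
    [0.2,0.6,0]
  ],
  "turn": [
    [0,0,-0.02],
    [0,0,-0.04],
    [0,0,-0.06],
    [0,0,-0.06]
  ]
}}

```text
time_s: 18.12
ee_pos: [464.8, -63.8, 20.0]
tool_rot: [[0.823, -0.568, -0.001], [-0.568, -0.823, -0.008], [0.003, 0.007, -1.0]]
contact_force: [-8.5, -17.1, 3.6]
gripper_width: -0.001
grip_force: 9.3
```

```bash
python3 - <<'E'
from plan import *
st();red()
E
```

```text
18.125 [464.76 -63.81  19.99] jig [[-58.61 -54.57]] ytool jig deg -132.59506741636028 [ -8.52 -17.12   3.55] -0.0013198889851636975 [-0.39  0.13  2.03 -0.01  0.97  1.79]
red [ 185  208   40   88 2678] [204. 249.] [[-36.08 -45.19]]
```

Both are tight at about 17–19 N. Seating the right clamp may have relaxed the left one, so I'll give the left a re-check push.

{"api": "send_rows", "payload": {
  "fingers": [0,0,0,0,0,0,0,0,0,0,0,0],
  "slide": [
    [-0.6,-0.9,0],
    [-1.7,-2.5,0],
    [-1.7,-2.5,3],
    [-1.7,-2.5,7],
    [-2.5,3,7],
    [-3.5,9,7],
    [-4.2,15.2,7],
    [-4.2,15.2,7],
    [-4.2,15.2,3],
    [-4.2,15.2,0],
    [-4.2,15.2,0],
    [-3.6,16.1,0]
  ],
  "turn": [
    [0,0,0],
    [0,0,0],
    [0,0,0],
    [0,0,0],
    [0,0,0],
    [0,0,0],
    [0,0,0],
    [0,0,0],
    [0,0,0],
    [0,0,0],
    [0,0,0],
    [0,0,0]
  ]
}}

```text
time_s: 19.68
ee_pos: [430.3, 100.8, 20.0]
tool_rot: [[0.82, -0.572, 0.001], [-0.572, -0.82, 0.0], [0.001, -0.001, -1.0]]
contact_force: [0.6, -0.4, -0.1]
gripper_width: -0.003
grip_force: 0.0
```

{"api": "send_rows", "payload": {
  "fingers": [0,0,0,0,0],
  "slide": [
    [0.3,0.4,0],
    [0.6,0.8,0],
    [0.9,1.2,0],
    [1.1,1.6,0],
    [1.1,1.6,0]
  ],
  "turn": [
    [0,0,0],
    [0,0,0],
    [0,0,0],
    [0,0,0],
    [0,0,0]
  ]
}}

```text
time_s: 20.3
ee_pos: [439.4, 114.9, 19.3]
tool_rot: [[0.823, -0.569, -0.004], [-0.569, -0.823, -0.006], [0.0, 0.007, -1.0]]
contact_force: [-7.0, -12.7, 9.1]
gripper_width: -0.001
grip_force: 7.9
```

```bash
python3 - <<'E'
from plan import *
st();red()
E
```

```text
20.3 [439.35 114.95  19.28] jig [[-58.87 125.98]] ytool jig deg -132.66739884319634 [ -6.97 -12.7    9.08] -0.0007250668730652499 [-0.01  0.1   2.07 -0.01  0.97  2.17]
red [504   0   8  81 381] [509.  47.] [[-55.12 -12.2 ]]
red [ 184  208   40   88 2711] [203. 249.] [[-35.99 135.35]]
```

{"api": "send_rows", "payload": {
  "fingers": [0,0,0,0,0,0,0,0,0],
  "slide": [
    [0.1,0.2,0],
    [0.1,0.2,0],
    [-0.6,-0.9,0],
    [-1.7,-2.5,0],
    [-1.7,-2.5,3],
    [-1.7,-2.5,8],
    [-4,-3,13],
    [-6,-3,15],
    [-6,-3,15]
  ],
  "turn": [
    [0,0,0],
    [0,0,0],
    [0,0,0],
    [0,0,0],
    [0,0,0],
    [0,0,0],
    [0,0,0],
    [0,0,0],
    [0,0,0]
  ]
}}

```text
time_s: 21.48
ee_pos: [381.0, 87.5, 170.4]
tool_rot: [[0.821, -0.57, 0.005], [-0.571, -0.821, 0.0], [0.004, -0.003, -1.0]]
contact_force: [0.4, -0.2, -0.3]
gripper_width: -0.003
grip_force: 0.0
```

```bash
python3 - <<'E'
from h import *
st()
f=bot.grab_frame('scene');cv2.imwrite('pics/scene3.png',f);h=cv2.cvtColor(f,cv2.COLOR_BGR2HSV)
m=(((h[...,0]<5)|(h[...,0]>175))&(h[...,1]>205)&(h[...,2]>110)).astype('uint8');m[:150]=0;m[260:]=0;m[:,:170]=0;m[:,345:]=0
n,l,s,c=cv2.connectedComponentsWithStats(m)
for i in range(1,n):
    if 40<s[i,4]<2000: print(s[i],tj(plane('scene',[c[i]],56)))
# tube end in scene: bright profile along the tube's top line
a=[(np.r_[tw((60,y))[0],58]) for y in range(-150,190,4)]
g=f.max(2);print([(int(y),int(g[int(round(v)),int(round(u))])) for y,(u,v) in zip(range(-150,190,4),proj('scene',a))if y<-120 or y>125])
E
```

```text
21.475 [381.04  87.49 170.4 ] jig [[-120.44  106.91]] ytool jig deg -132.7948492574301 [ 0.38 -0.19 -0.26] -0.002821240236871763 [-0.09 -0.33  2.13  0.    1.34  2.09]
[(-150, 237), (-146, 234), (-142, 255), (-138, 253), (-134, 252), (-130, 252), (-126, 252), (-122, 252), (126, 252), (130, 252), (134, 253), (138, 254), (142, 255), (146, 77), (150, 81), (154, 82), (158, 82), (162, 80), (166, 81), (170, 82), (174, 81), (178, 82), (182, 83), (186, 81)]
```

```bash
python3 -c "
from cell import bot
print(bot.finish_job())"
```

```text
the job is handed in; nothing more can be done
None
```

I pushed the tube up to the foot plate, turned both cam clamps tight (about 15–19 N on each grip), backed the arm clear and handed the job in at about 21.5 s; no verdict came back.

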